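# Park the wheel nuts and hold the key box open

### The arm

A 6-joint arm with a two-finger parallel gripper is mounted at the origin on a cart in front of the work surface, level with it; the furniture and walls round the work are solid. World frame = base frame: x ahead of the robot, y to its left, z up, the work surface at z = 0. Lengths are in m, angles in rad, forces in N, time in s.
With the tool pointing down it reaches from about 0.3 to 0.775 m from the base axis. Payload 14.6 kg.
Tool frame: the origin (TCP) lies between the finger pads; the fingertips stand manip.tcp_to_tips ahead of it and the grasp point (between the pads) lies 3 mm ahead of it (manip.tcp_to_tips is the distance from the TCP to the fingertips, in m); z points along the fingers, y is the line along which they close (so a half turn about z gives the same grasp; the last joint's range is limited). The gripper opens to 85 mm and grips with 20 to 120 N. Pads are 22 mm wide; open, the fingers measure 114 mm over their backs; the gripper's body (76 mm by 85 mm) begins 54 mm behind the grasp point. The pads swing forward as they close: fully open they stand 13 mm farther back than shut.
Start: joints at [1.106, 0.3, 1.521, -0, 1.321, -0.067], TCP at [0.213, 0.507, 0.253] pointing down, gripper open.
Joint ranges: [-3.03, 3.03], [-0.79, 2.21], [0.23, 2.52], [-1.04, 4.18], [0, 3.07], [-2.55, 2.55]. Speed limits (rad/s): [2.22, 2.22, 2.57, 3.14, 3.14, 3.14].

### API

Orientations are given as a unit quaternion [w, x, y, z].
In Python, from bench import manip, vision gives the robot as it stands.
- The arm moves only by the tool arm_command, never from a script. Its argument "targets" is one flat list of numbers, 6 for each row, row after row: the shift along the tool's x, y, z in cm, then the turn, a rotation vector about the tool's x, y, z in rad. A call has 1 to 20 rows; each row shifts and turns the commanded pose from where the row before left it, along the tool's axes as they then stand; what a row does not reach is not made up. A row lasts 1/12 s, in which the tool goes at most 41.7 mm and 7.16 degrees, less where a joint would pass 70% of its speed; a pose out of reach is approached as far as the arm can. A call is refused whole if a number of a shift passes 4.17 or a number of a turn 0.125, either way. A call with a gripper value outside its range is refused whole. "hand" is the closure in counts, from 0 (fully open) to 255 (shut), set as the call begins (left out, the last holds). The fingers move at their own pace and stop on an object; "grip_force" is the grip in N (left out, the last holds). Time passes only in rows, so rows that do not move let the fingers close. It gives the time, the measured TCP pose, the force, the opening and the grip force at its end, in the units of the state.
- manip.get_state(): the state, without advancing time (a new reading comes with each control period).
- vision.grab_frame(name): name is "scene" or "side" or "wrist"; returns the picture (384x512x3 uint8, blue, green, red); there is no depth.
- vision.camera_params(name): a dict with "fx", "fy", "cx", "cy" (pixels), "R" (3x3) and "t" (3): a world point X has camera coordinates R X + t. Camera axes: x right, y down, z forward; pixel columns grow to the right and rows downward; lengths in m; the calibration is good to about 2 mm. A picture is of the moment at which its call begins: read the wrist's pose just before it. camera_params takes no time and is no camera call; for the wrist camera it gives the pose at the moment of the call.
- manip.close_job(): hands the job in; it is judged then, once.
The state is a dict: "clock": time; "joint_pos": joint angles; "joint_vel": joint speeds; "effort": joint torques, N m; "tool_pos": TCP position; "tcp_rot": TCP orientation; "ft_force": force on the tool from outside, world axes, zero at the start; "ft_torque": the same for the moment, N m; "opening": opening from 0.0 (shut) to 1.0 (fully open); "grasp_force": force on a finger pad.
Only numpy, scipy, OpenCV 4.12 (cv2) and the standard library are available. Lean on these libraries where they do the work, as an engineer would, in place of code of your own. Each camera call takes 0.05 s, during which the arm holds its last target. There are 200 camera calls.

### The job

All that is left on this wheel is the locking nut. Drop the three wheel nuts that stand on the console, one by one, into the three empty pockets of the nut caddy, upright and right down on the pocket floor, then lift the sprung lid of the key box on the same caddy and hold it open at 60 degrees so that I can take the locking-nut key out. The lid snaps shut if it is let go, so finish while still holding it there; leave the nut that is already parked where it is, and do not push the other tools about.

Things in the scene. Friction and masses are not known exactly. Their poses are not given: they have to be found in the camera images.
- nut_a: a plain bright steel wheel nut, hexagonal with a domed closed top, 36 mm tall, 20 mm across the flats along its own x (flats every 60 degrees) and 24 mm across the corners along its own y, about 55 g; origin at the centre of its underside (the seat end), z up along its axis. It stands upright, seat down, free on the console right of the caddy, at least 50 mm from the other nuts.
- nut_b: a plain bright steel wheel nut, hexagonal with a domed closed top, 36 mm tall, 20 mm across the flats along its own x (flats every 60 degrees) and 24 mm across the corners along its own y, about 55 g; origin at the centre of its underside (the seat end), z up along its axis. It stands upright, seat down, free on the console right of the caddy, at least 50 mm from the other nuts.
- nut_c: a plain bright steel wheel nut, hexagonal with a domed closed top, 36 mm tall, 20 mm across the flats along its own x (flats every 60 degrees) and 24 mm across the corners along its own y, about 55 g; origin at the centre of its underside (the seat end), z up along its axis. It stands upright, seat down, free on the console right of the caddy, at least 50 mm from the other nuts.
- nut_parked: a plain bright steel wheel nut, hexagonal with a domed closed top, 36 mm tall, 20 mm across the flats along its own x (flats every 60 degrees) and 24 mm across the corners along its own y, about 55 g; origin at the centre of its underside (the seat end), z up along its axis. This one already sits upright in one pocket of the caddy and stays there.
- nut_caddy: heavy caddy, does not move: base plate 136 x 274 mm; on its right (-y) half a grey block 126 mm deep, 128 mm wide, top 32 mm above the console, with four round pockets two by two; on its left (+y) half an open-topped grey steel key box 130 x 130 mm, rim at 66 mm, with a hinged lid. Origin under the middle of the base plate at console height, x to the back (hinge side), y to the left, z up
- pocket_1 (a point): centre of the mouth of pocket 1 (front, next to the key box), 32 mm above the console: a round blind bore 28 mm in diameter and 20 mm deep with a 1.5 mm chamfer, so a seated nut has its origin 20 mm below this point and stands 16 mm proud; pockets are 58 mm apart, those next to the key box 41 mm from its wall
- pocket_2 (a point): centre of the mouth of pocket 2 (front, outer), 32 mm above the console: a round blind bore 28 mm in diameter and 20 mm deep with a 1.5 mm chamfer, so a seated nut has its origin 20 mm below this point and stands 16 mm proud; pockets are 58 mm apart, those next to the key box 41 mm from its wall
- pocket_3 (a point): centre of the mouth of pocket 3 (back, next to the key box), 32 mm above the console: a round blind bore 28 mm in diameter and 20 mm deep with a 1.5 mm chamfer, so a seated nut has its origin 20 mm below this point and stands 16 mm proud; pockets are 58 mm apart, those next to the key box 41 mm from its wall
- pocket_4 (a point): centre of the mouth of pocket 4 (back, outer), 32 mm above the console: a round blind bore 28 mm in diameter and 20 mm deep with a 1.5 mm chamfer, so a seated nut has its origin 20 mm below this point and stands 16 mm proud; pockets are 58 mm apart, those next to the key box 41 mm from its wall
- key_lid (a joint): angle of the key box lid in rad: 0 shut (level, as it starts), 1.047 = 60 degrees open, stop at 1.75. A thin sheet-steel panel 138 x 136 mm, 0.3 kg, hinged along the back rim of the key box; it swings up and back. Its weight and a hinge spring pull it shut from every angle; about 2 to 2.5 N at the handle bar lifts it
- lid_bar (a point): middle of the bar of the lid's bow handle: round steel, 10 mm thick, parallel to the hinge, 74 mm free between its legs, 31 mm clear in front of the lid's front edge. With the lid shut it is 64 mm above the console; it moves on a 174 mm radius about the hinge axis and 4 mm below the plane through it. It may turn between the fingers while the tool stays upright
- lid_hinge (a point): middle of the lid's hinge axis, 68 mm above the console, on the caddy's back edge; the axis runs along the caddy's y
- tyre_crayon: bystander: a yellow tyre crayon 14 x 60 x 13 mm lying among the nuts; origin under its middle, long along its y
- valve_tool: bystander: a small valve tool with a red handle, 12 x 80 x 11 mm, lying among the nuts; origin under its middle, long along its y
- weight_pliers: bystander: balance-weight pliers with red handles, 65 x 162 x 18 mm, lying right of the nuts; origin under the middle, long along its y
- tyre_gauge: bystander: a dial tyre gauge 71 x 126 x 26 mm lying right of the nuts; origin under its middle, long along its y
Not all that is in view belongs to the job. Leave any orange or turquoise look-alike of the nut_b alone.

How it is judged:
On the way:
1. the three nuts stand seated in pockets (((horizontal distance between nut_a and pocket_1 below 0.007 m and z of nut_a in the frame of pocket_1 below -0.015 m and angle between nut_a's own z axis and vertical below 0.2 rad) or (horizontal distance between nut_a and pocket_2 below 0.007 m and z of nut_a in the frame of pocket_2 below -0.015 m and angle between nut_a's own z axis and vertical below 0.2 rad) or (horizontal distance between nut_a and pocket_3 below 0.007 m and z of nut_a in the frame of pocket_3 below -0.015 m and angle between nut_a's own z axis and vertical below 0.2 rad) or (horizontal distance between nut_a and pocket_4 below 0.007 m and z of nut_a in the frame of pocket_4 below -0.015 m and angle between nut_a's own z axis and vertical below 0.2 rad)) and ((horizontal distance between nut_b and pocket_1 below 0.007 m and z of nut_b in the frame of pocket_1 below -0.015 m and angle between nut_b's own z axis and vertical below 0.2 rad) or (horizontal distance between nut_b and pocket_2 below 0.007 m and z of nut_b in the frame of pocket_2 below -0.015 m and angle between nut_b's own z axis and vertical below 0.2 rad) or (horizontal distance between nut_b and pocket_3 below 0.007 m and z of nut_b in the frame of pocket_3 below -0.015 m and angle between nut_b's own z axis and vertical below 0.2 rad) or (horizontal distance between nut_b and pocket_4 below 0.007 m and z of nut_b in the frame of pocket_4 below -0.015 m and angle between nut_b's own z axis and vertical below 0.2 rad)) and ((horizontal distance between nut_c and pocket_1 below 0.007 m and z of nut_c in the frame of pocket_1 below -0.015 m and angle between nut_c's own z axis and vertical below 0.2 rad) or (horizontal distance between nut_c and pocket_2 below 0.007 m and z of nut_c in the frame of pocket_2 below -0.015 m and angle between nut_c's own z axis and vertical below 0.2 rad) or (horizontal distance between nut_c and pocket_3 below 0.007 m and z of nut_c in the frame of pocket_3 below -0.015 m and angle between nut_c's own z axis and vertical below 0.2 rad) or (horizontal distance between nut_c and pocket_4 below 0.007 m and z of nut_c in the frame of pocket_4 below -0.015 m and angle between nut_c's own z axis and vertical below 0.2 rad))), for 0.2 s.
At the end, for the whole second after the job is handed in: All four nuts stand in pockets, upright (within 0.2 rad), within 7 mm of the pocket centre and at least 15 mm deep; the fingers carry the lid (contact force over 0.5 N) still at 60 degrees within 8 degrees (joint 0.907 to 1.187 rad) through the last second (all of step 1 and ((horizontal distance between nut_parked and pocket_1 below 0.007 m and z of nut_parked in the frame of pocket_1 below -0.015 m and angle between nut_parked's own z axis and vertical below 0.2 rad) or (horizontal distance between nut_parked and pocket_2 below 0.007 m and z of nut_parked in the frame of pocket_2 below -0.015 m and angle between nut_parked's own z axis and vertical below 0.2 rad) or (horizontal distance between nut_parked and pocket_3 below 0.007 m and z of nut_parked in the frame of pocket_3 below -0.015 m and angle between nut_parked's own z axis and vertical below 0.2 rad) or (horizontal distance between nut_parked and pocket_4 below 0.007 m and z of nut_parked in the frame of pocket_4 below -0.015 m and angle between nut_parked's own z axis and vertical below 0.2 rad)) and value of joint key_lid between 0.907 and 1.187 rad and velocity of joint key_lid between -0.1 and 0.1 rad/s and contact force between the fingers and key_lid above 0.5 N); the arm keeps its last pose, push and grip.
It fails at once if another tool is pushed more than 30 mm away (distance of any of tyre_crayon, valve_tool, weight_pliers, tyre_gauge from where it was at the start of the episode above 0.03 m).
It fails at once if the nut that is already parked is taken out of its pocket (distance of nut_parked from where it was at the start of the episode above 0.02 m).
It also fails if it takes over 67 s, if anything falls off the work surface, if the arm or the gripper's body presses on something with over 40 N, if the wrist force passes 120 N, or if a joint passes its speed limit or range.

## Working session

There is one attempt and no reset: what is moved stays moved. The work goes in short steps, Python scripts to look and compute and a tool call to move; the robot and the scene stay as the last step left them, time stands still between calls to the robot, and variables do not carry over. Pictures are saved under pics/ and viewed, at most 10 in all, crops included, and the job is handed in when it is done.

Besides the shell and the picture viewer there is one more tool, called after "Emit:" in YAML: its name, and indented under it one key for each argument. arm_command: Moves the arm, as the interface text tells. Its arguments: {"type":"object","properties":{"targets":{"type":"array"},"hand":{"type":"number"},"grip_force":{"type":"number"}},"required":["targets"]}

```bash
mkdir -p pics; cat > h.py <<'E'
import numpy as np, cv2
from bench import manip, vision
def save(cam,fn,crop=None,s=1):
    im=vision.grab_frame(cam)
    cv2.imwrite('pics/raw_'+fn,im)
    if crop: im=im[crop[1]:crop[3],crop[0]:crop[2]]
    if s!=1: im=cv2.resize(im,None,fx=s,fy=s,interpolation=cv2.INTER_CUBIC)
    cv2.imwrite('pics/'+fn,im); return im
def ray(P,u,v,z):
    R=np.array(P['R']);t=np.array(P['t']);C=-R.T@t
    d=R.T@np.array([(u-P['cx'])/P['fx'],(v-P['cy'])/P['fy'],1])
    return C+d*(z-C[2])/d[2]
def proj(P,X):
    c=np.array(P['R'])@np.array(X)+np.array(P['t'])
    return P['fx']*c[0]/c[2]+P['cx'],P['fy']*c[1]/c[2]+P['cy']
E
python3 - <<'E'
from h import *
print(manip.get_state(), manip.tcp_to_tips)
a=vision.grab_frame('scene');b=vision.grab_frame('side')
cv2.imwrite('pics/raw_scene.png',a);cv2.imwrite('pics/raw_side.png',b)
cv2.imwrite('pics/a.png',cv2.resize(a,(800,600)));cv2.imwrite('pics/b.png',cv2.resize(b,(800,600)))
for n in('scene','side','wrist'):
    P=vision.camera_params(n);print(n,P['fx'],-np.array(P['R']).T@np.array(P['t']),np.array(P['R']).round(3).tolist())
E
```

```text
{'clock': 0.0, 'joint_pos': array([ 1.10636545e+00,  3.00455908e-01,  1.52160222e+00, -5.94220937e-06,
        1.32067927e+00, -6.65634370e-02]), 'joint_vel': array([-9.03587646e-04,  5.60239033e-04,  9.48155346e-04, -2.40236234e-03,
       -4.98398842e-04, -1.82137162e-05]), 'effort': array([ 2.29971418e-03, -5.43498552e+01, -3.61794448e+01,  6.53403185e-05,
        3.98247968e-03, -3.46558613e-05]), 'tool_pos': array([0.21298961, 0.50685564, 0.25272068]), 'tcp_rot': array([-1.47407283e-04,  1.97623438e-01,  9.80277843e-01, -5.53074494e-04]), 'ft_force': array([-0.01015054, -0.31255999,  0.22245268]), 'ft_torque': array([-0.03272446, -0.03938588,  0.03252579]), 'grasp_force': 0.0, 'opening': 1.0002580691856349} 0.022
scene 491.9791958968634 [ 0.06452862 -0.77858467  0.87754642] [[0.83, -0.558, 0.019], [-0.375, -0.583, -0.721], [0.413, 0.591, -0.693]]
side 353.3912153911482 [0.28435535 0.63143286 0.361421  ] [[-0.942, -0.336, -0.018], [-0.1, 0.331, -0.938], [0.321, -0.882, -0.345]]
wrist 313.97312636204634 [0.13414957 0.53986929 0.37268984] [[0.388, 0.922, -0.001], [0.871, -0.366, 0.327], [0.301, -0.128, -0.945]]
```

View pics/a.png

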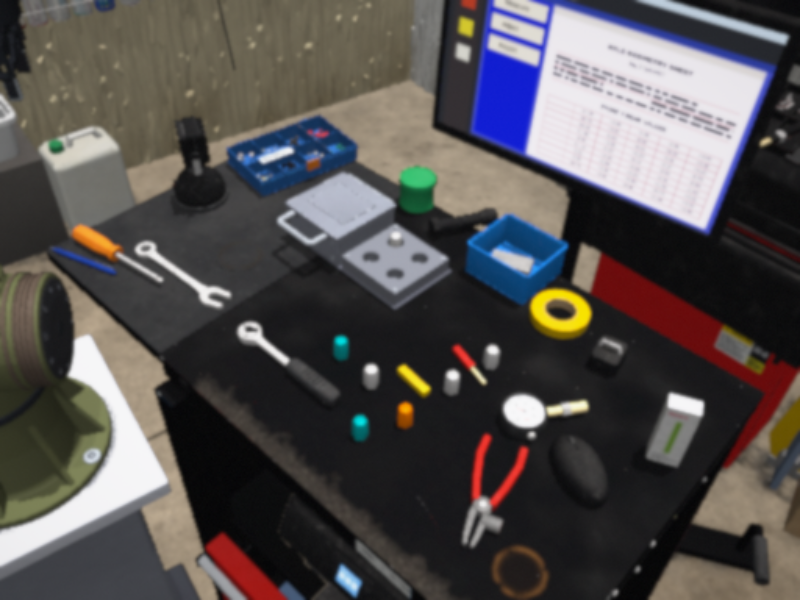

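View pics/b.png

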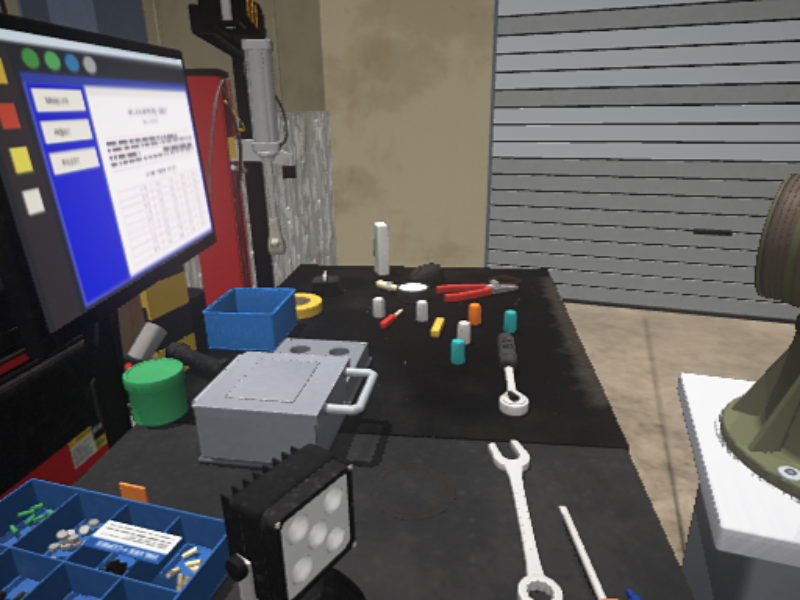

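Scene shows steel nuts at (371,377), (452,382) and (492,357). Look-alikes to avoid: turquoise (341,348) and (360,428), orange (405,415). The parked nut is at (395,237), which is pocket 3 (back, next to the box). The empty pockets are at (371,258), (395,273) and (420,258). The side view agrees. I'll check in one enlarged crop.

```bash
python3 - <<'E'
from h import *
a=cv2.imread('pics/raw_scene.png')[108:256,175:345]
cv2.imwrite('pics/c.png',cv2.resize(a,None,fx=4,fy=4,interpolation=cv2.INTER_CUBIC))
P=vision.camera_params('scene')
s=.64
for n,u,v,z in [('a',371,377,.018),('b',452,382,.018),('c',492,357,.018),('parked',395,237,.04),('p1',371,258,.032),('p2',395,273,.032),('p4',420,258,.032),('bar',300,228,.064),('t1',341,348,.018),('t2',360,428,.018),('o',405,415,.018),('cray',413,380,.006),('vt',468,364,.006)]:
    print(n,ray(P,u*s,v*s,z).round(4))
Q=vision.camera_params('side')
for n,u,v,z in [('a',464,331,.018),('b',422,310,.018),('c',378,307,.018),('bar',366,392,.064)]:
    print(n,ray(Q,u*s,v*s,z).round(4))
E
```

```text
a [ 0.4614 -0.169   0.018 ]
b [ 0.5549 -0.2408  0.018 ]
c [ 0.6348 -0.2348  0.018 ]
parked [0.6555 0.0556 0.04  ]
p1 [0.5961 0.0394 0.032 ]
p2 [ 0.6089 -0.0134  0.032 ]
p4 [ 0.6655 -0.0049  0.032 ]
bar [0.5173 0.1373 0.064 ]
t1 [ 0.4544 -0.0965  0.018 ]
t2 [ 0.3993 -0.2373  0.018 ]
o [ 0.4637 -0.2527  0.018 ]
cray [ 0.5157 -0.1989  0.006 ]
vt [ 0.6033 -0.2185  0.006 ]
a [ 0.4598 -0.1669  0.018 ]
b [ 0.5514 -0.2379  0.018 ]
c [ 0.6312 -0.2295  0.018 ]
bar [0.4997 0.1397 0.064 ]
```

View pics/c.png

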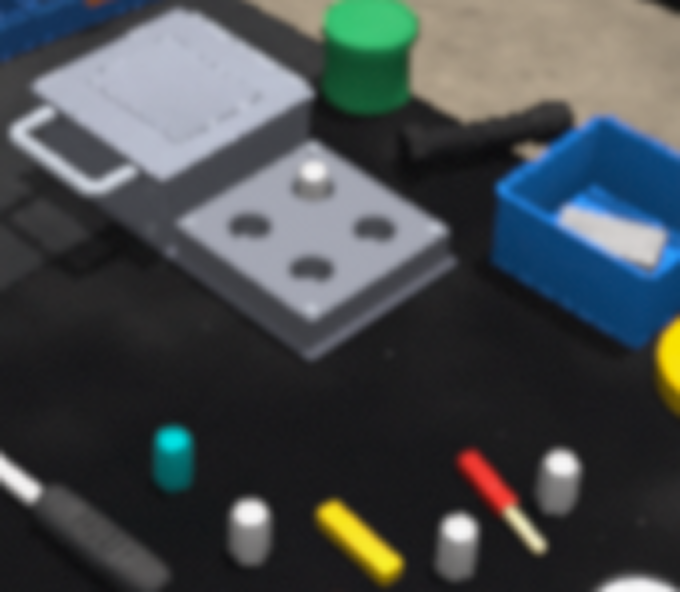

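The crop confirms the three steel nuts at crop (250,530), (457,547) and (559,482), with the crayon and valve tool between them. Heights and both cameras agree to within about 5 mm. Next I move over the caddy for a close look, with the tool's closing line along caddy x.

Emit:
arm_command:
  targets: [0,0,0,0,0,0.1225,0,0,0,0,0,0.1225,0,0,0,0,0,0.1225,0,0,0,0,0,0.1225,0,0,0,0,0,0.1225,0,0,0,0,0,0.1225,0,0,0,0,0,0.1225,0,0,0,0,0,0.1225]
  hand: 0

```text
clock: 0.77
tool_pos: [0.213, 0.5069, 0.2529]
tcp_rot: [0.0, 0.638, 0.77, -0.0]
ft_force: [0.1, 0.8, -0.2]
opening: 0.996
grasp_force: 0.0
```

Emit:
arm_command:
  targets: [-3.3,1.55,0,0,0,0,-3.3,1.55,0,0,0,0,-3.3,1.55,0,0,0,0,-3.3,1.55,0,0,0,0,-3.3,1.55,0,0,0,0,-3.3,1.55,0,0,0,0,-3.3,1.55,0,0,0,0,-3.3,1.55,0,0,0,0,-3.3,1.55,0,0,0,0,-3.3,1.55,0,0,0,0,-3.3,1.55,0,0,0,0,-3.3,1.55,0,0,0,0,-3.3,1.55,0,0,0,0,-3.3,1.55,0,0,0,0,-3.3,1.55,0,0,0,0,-3.3,1.55,0,0,0,0,0,0,0,0,0,0,0,0,0,0,0,0]

```text
clock: 2.27
tool_pos: [0.558, 0.0351, 0.2524]
tcp_rot: [-0.001, 0.637, 0.771, -0.0]
ft_force: [-0.1, 0.5, -0.2]
opening: 1.0
grasp_force: 0.0
```

```bash
python3 - <<'E'
from h import *
P=vision.camera_params('wrist');im=save('wrist','d.png',None,1.5625)
import pickle;pickle.dump(P,open('Pd.pkl','wb'))
s=manip.get_state();print(s['clock'],s['tool_pos'],s['tcp_rot'])
for X in [(.46,-.168,.018),(.553,-.239,.018),(.633,-.232,.018),(.6,.04,.032),(.51,.138,.064)]: print(np.array(proj(P,X))*1.5625)
E
```

```text
2.3167 [0.55756001 0.03620829 0.25267665] [-5.37406034e-04  6.36090724e-01  7.71614021e-01 -3.23928529e-04]
[233.23712033 458.45216471]
[327.90920754 538.43430898]
[414.78594147 545.54478931]
[449.0438702  261.73940529]
[342.32676732  85.08611071]
```

View pics/d.png

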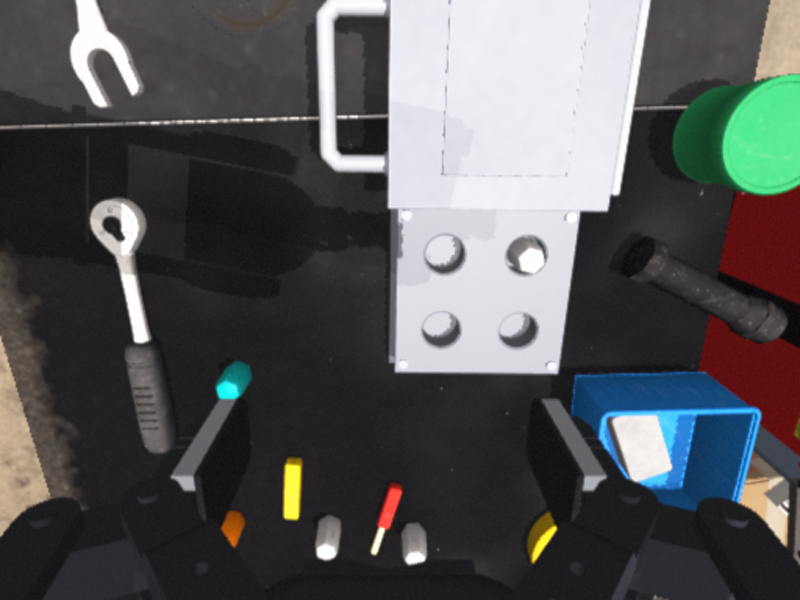

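The wrist view shows the caddy nearly aligned with the tool. Pockets: p1 (444,253), p3 (526,256, occupied), p2 (440,328), p4 (518,329). The bar runs from (326,8) to (328,165). Nuts b and c are near (328,538) and (414,543).

```bash
cat >> h.py <<'E'
def go(x,y,z,yaw=None):
    s=manip.get_state();from scipy.spatial.transform import Rotation as Ro
    q=s['tcp_rot'];R=Ro.from_quat([q[1],q[2],q[3],q[0]]).as_matrix()
    print('t',round(s['clock'],2),'at',s['tool_pos'].round(4),'yaw_y',np.degrees(np.arctan2(R[1,1],R[0,1])).round(2),'tilt',R[:,2].round(4),'d_tool cm',(R.T@(np.array([x,y,z])-s['tool_pos'])*100).round(2))
E
python3 - <<'E'
from h import *
import pickle;P=pickle.load(open('Pd.pkl','rb'))
r=lambda u,v,z:ray(P,u*.64,v*.64,z)
p={k:r(*c,.032) for k,c in dict(p1=(444,253),p3=(526,256),p2=(440,328),p4=(518,329)).items()}
for k in p:print(k,p[k].round(4))
x=p['p3']+p['p4']-p['p1']-p['p2'];y=p['p1']+p['p3']-p['p2']-p['p4']
print('yaw',np.degrees(np.arctan2(x[1],x[0])),np.degrees(np.arctan2(-y[0],y[1])),np.linalg.norm(x)/2,np.linalg.norm(y)/2, sum(p.values())/4)
print('bar',r(326,8,.064),r(328,165,.064),'lid corners',r(389,208,.069),r(608,211,.069))
print('nuts',r(328,538,.018),r(414,543,.018))
go(.5,-.16,.22)
E
```

```text
p1 [0.595  0.0455 0.032 ]
p3 [0.6528 0.0544 0.032 ]
p2 [ 0.605 -0.011  0.032]
p4 [ 0.6625 -0.0007  0.032 ]
yaw 9.437204484704775 10.01708289604674 0.05841030698941896 0.056730413654123846 [0.62883168 0.02206019 0.032     ]
bar [0.49496447 0.17485258 0.064     ] [0.50852906 0.09236176 0.064     ] lid corners [0.54965269 0.07462744 0.069     ] [0.68221784 0.09826413 0.069     ]
nuts [ 0.55300622 -0.23848311  0.018     ] [ 0.6316718  -0.22920548  0.018     ]
t 2.32 at [0.5576 0.0362 0.2527] yaw_y 11.0 tilt [-1.2e-03  2.0e-04 -1.0e+00] d_tool cm [-18.16  -9.39   3.27]
```

Spacing 58.4 and 56.7 mm against 58 nominal, caddy yaw about 9.7°, and bar length 83.6 mm all fit. Now over to the nuts.

Emit:
arm_command:
  targets: [-3.2,-1,1,0,0,0.023,-3.2,-1,1,0,0,0,-3.2,-1,1,0,0,0,-3.2,-1,1,0,0,0,-3.2,-1,1,0,0,0,0,0,0,0,0,0,0,0,0,0,0,0,0,0,0,0,0,0]

```text
clock: 2.98
tool_pos: [0.5363, -0.1286, 0.2036]
tcp_rot: [0.0, 0.644, 0.765, 0.0]
ft_force: [0.4, 0.9, -0.5]
opening: 0.996
grasp_force: 0.0
```

```bash
python3 - <<'E'
from h import *
P=vision.camera_params('wrist');im=save('wrist','e.png',None,1.5625)
import pickle;pickle.dump(P,open('Pe.pkl','wb'))
go(.54,-.13,.2)
E
```

```text
t 3.03 at [ 0.5365 -0.1284  0.2038] yaw_y 9.83 tilt [ 6.e-04 -0.e+00 -1.e+00] d_tool cm [-0.22  0.32  0.38]
```

View pics/e.png

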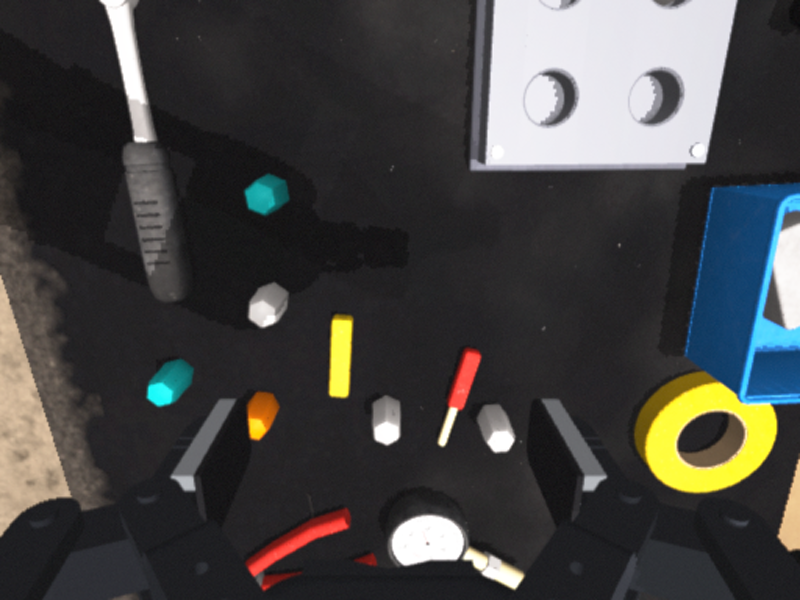

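Wrist view: steel nuts at (268,305) = a, (386,420) = b and (496,428) = c. Orange (263,415) and turquoise (267,194), (170,383) are to be avoided. I fit each silhouette with a projected nut.

```bash
python3 - <<'E'
from h import *
import pickle;P=pickle.load(open('Pe.pkl','rb'));im=cv2.imread('pics/raw_e.png')
from scipy.optimize import least_squares
tiles=[]
for n,(u,v) in dict(a=(268,305),b=(386,420),c=(496,428)).items():
    u,v=int(u*.64),int(v*.64);k=22
    s=im[v-k:v+k,u-k:u+k].astype(int)
    m=((s.min(2)>60)&(s.max(2)-s.min(2)<35)).astype(np.uint8)
    nl,L,st,ce=cv2.connectedComponentsWithStats(m); j=L[k,k] or 1+st[1:,4].argmax()
    M=(L==j).astype(np.uint8); cen=ce[j]+[u-k,v-k]
    def hull(x,y,th):
        pts=[]
        for a in range(6):
            t=th+np.pi/6+a*np.pi/3
            for z,r in((0,.0115),(.03,.0115),(.036,.007)): pts.append(proj(P,(x+r*np.cos(t),y+r*np.sin(t),z)))
        return cv2.convexHull(np.array(pts,np.float32))
    def iou(p):
        A=np.zeros((2*k*4,2*k*4),np.uint8);h=((hull(*p)-[u-k-.5,v-k-.5])*4).astype(np.int32);cv2.fillConvexPoly(A,h,1)
        B=cv2.resize(M,None,fx=4,fy=4,interpolation=cv2.INTER_NEAREST)
        return (A&B).sum()/(A|B).sum()
    g=ray(P,*cen,.018)[:2]
    best=max((iou((g[0]+dx,g[1]+dy,th)),g[0]+dx,g[1]+dy,th) for dx in np.arange(-.004,.0041,.001) for dy in np.arange(-.004,.0041,.001) for th in np.arange(0,1.05,.175))
    print(n,g.round(4),'area',st[j,4],'iou',np.round(best,4))
    t=cv2.resize(s.astype(np.uint8),None,fx=6,fy=6,interpolation=cv2.INTER_CUBIC)
    h=((hull(*best[1:])-[u-k-.5,v-k-.5])*6).astype(np.int32);cv2.polylines(t,[h],True,(0,0,255),1);tiles.append(t)
cv2.imwrite('pics/f.png',np.hstack(tiles))
E
```

```text
a [ 0.4606 -0.1655] area 565 iou [ 0.9398  0.4606 -0.1655  0.    ]
b [ 0.5526 -0.239 ] area 534 iou [ 0.942   0.5526 -0.24    0.35  ]
c [ 0.6321 -0.2322] area 564 iou [ 0.9467  0.6331 -0.2332  0.875 ]
```

View pics/f.png

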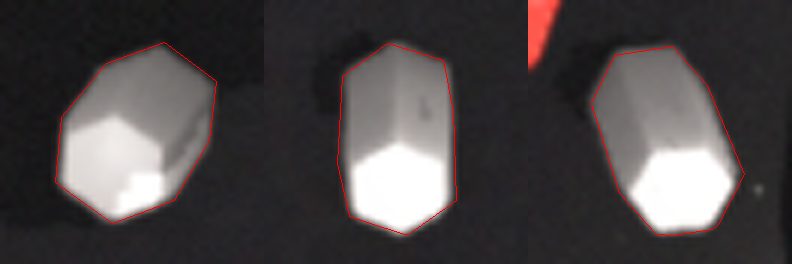

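The fits are tight, so all three nuts are good to about a millimetre. Going to nut a.

Emit:
arm_command:
  targets: [-0.79,-2.7,0,0,0,0,-0.79,-2.7,0,0,0,0,-0.79,-2.7,0,0,0,0,0,0,0,0,0,0.085,0,0,0,0,0,0.085,0,0,3,0,0,0,0,0,3,0,0,0,0,0,3,0,0,0,0,0,3,0,0,0,0,0,0,0,0,0,0,0,0,0,0,0,0,0,0,0,0,0]
  hand: 115
  grip_force: 30

```text
clock: 4.03
tool_pos: [0.4615, -0.1666, 0.0851]
tcp_rot: [0.001, 0.707, 0.707, 0.0]
ft_force: [-0.2, 1.0, 0.1]
opening: 0.549
grasp_force: 0.0
```

```bash
python3 - <<'E'
from h import *
go(.4606,-.1655,.036); print(manip.get_state()['opening'])
E
```

```text
t 4.03 at [ 0.4615 -0.1666  0.0851] yaw_y 0.06 tilt [ 2.e-03 -9.e-04 -1.e+00] d_tool cm [ 0.12 -0.1   4.91]
0.5494127134242907
```

Emit:
arm_command:
  targets: [0.1,-0.1,2.5,0,0,0,0,0,2.4,0,0,0,0,0,0,0,0,0,0,0,0,0,0,0]

```text
clock: 4.37
tool_pos: [0.46, -0.1659, 0.0356]
tcp_rot: [0.0, 0.707, 0.707, 0.0]
ft_force: [0.7, -0.8, 0.2]
opening: 0.544
grasp_force: 0.0
```

Emit:
arm_command:
  targets: [0,0,0,0,0,0,0,0,0,0,0,0,0,0,0,0,0,0,0,0,0,0,0,0,0,0,0,0,0,0,0,0,0,0,0,0,0,0,0,0,0,0]
  hand: 255

```text
clock: 4.95
tool_pos: [0.4604, -0.1663, 0.0362]
tcp_rot: [0.001, 0.707, 0.707, 0.001]
ft_force: [-1.7, 0.5, 10.4]
opening: 0.212
grasp_force: 30.9
```

Emit:
arm_command:
  targets: [0,0,-2.5,0,0,0,0,0,-3,0,0,0,0,0,-2.5,0,0,0,0,0,0,0,0,0,0,0,0,0,0,0]

```text
clock: 5.37
tool_pos: [0.4601, -0.1662, 0.1162]
tcp_rot: [0.002, 0.707, 0.707, 0.001]
ft_force: [-0.4, 0.1, -1.6]
opening: 0.212
grasp_force: 29.7
```

```bash
python3 - <<'E'
from h import *
go(.5953,.0458,.13); print(manip.get_state()['opening'])
a=vision.grab_frame('wrist');
P=vision.camera_params('wrist');p=manip.get_state()['tool_pos'];u,v=map(int,proj(P,p+[0,0,-.01]));print(u,v)
cv2.imwrite('pics/g.png',cv2.resize(a[max(0,v-60):v+60,u-80:u+80],None,fx=4,fy=4))
E
```

```text
t 5.37 at [ 0.4601 -0.1662  0.1162] yaw_y -0.0 tilt [ 0.0035 -0.0016 -1.    ] d_tool cm [21.2  13.52 -1.37]
0.21202851168493356
250 270
```

View pics/g.png

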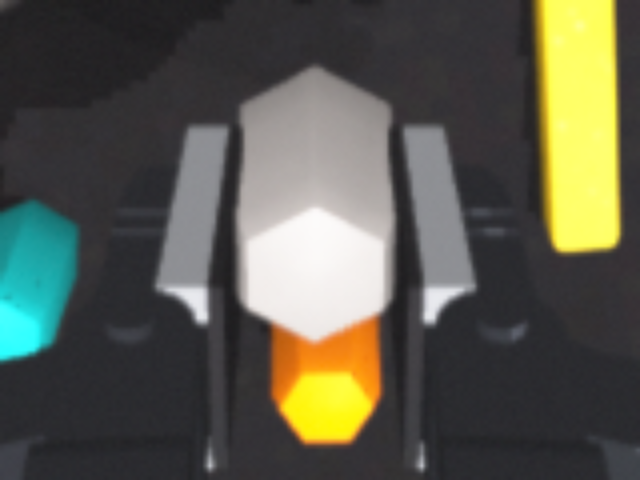

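Nut a is held upright between the pads. On to pocket 1.

Emit:
arm_command:
  targets: [2.65,1.69,-0.2,0,0,0,2.65,1.69,-0.2,0,0,0,2.65,1.69,-0.2,0,0,0,2.65,1.69,-0.2,0,0,0,2.65,1.69,-0.2,0,0,0,2.65,1.69,-0.2,0,0,0,2.65,1.69,-0.2,0,0,0,2.65,1.69,0,0,0,0,0,0,0,0,0,0,0,0,0,0,0,0,0,0,0,0,0,0]

```text
clock: 6.33
tool_pos: [0.594, 0.0458, 0.1271]
tcp_rot: [-0.001, 0.707, 0.707, -0.001]
ft_force: [-0.5, -0.6, -0.6]
opening: 0.216
grasp_force: 29.7
```

```bash
python3 - <<'E'
from h import *
go(.5953,.0458,.056); print(manip.get_state()['opening'])
a=vision.grab_frame('wrist');
P=vision.camera_params('wrist');p=manip.get_state()['tool_pos'];u,v=map(int,proj(P,p+[0,0,-.03]));print(u,v)
cv2.imwrite('pics/i.png',cv2.resize(a[max(0,v-90):v+60,u-100:u+100],None,fx=4,fy=4))
E
```

```text
t 6.33 at [0.594  0.0458 0.1271] yaw_y 0.01 tilt [-2.1e-03 -2.0e-04 -1.0e+00] d_tool cm [-0.    0.14  7.11]
0.21636224429636172
250 250
```

View pics/i.png

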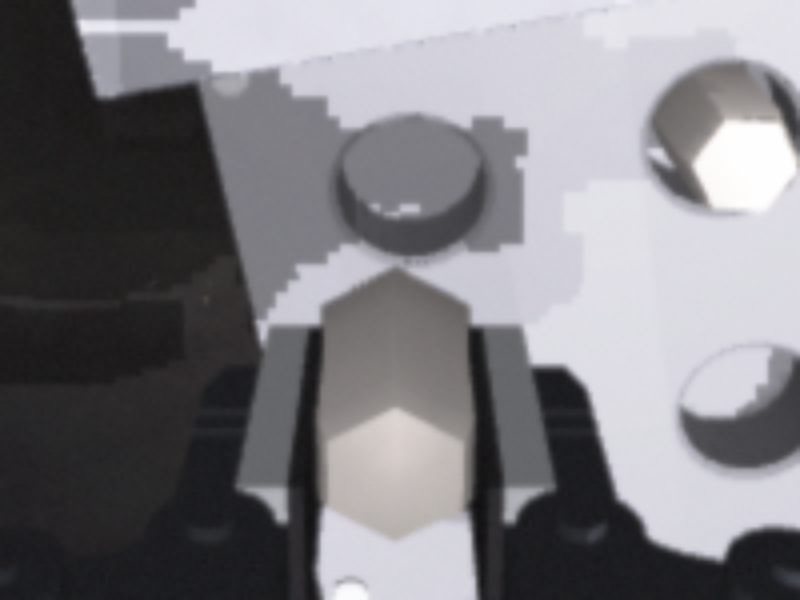

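Pocket 1's mouth is at crop (412,186), i.e. raw (253,206.5), with the nut in front of it and the parked nut at right. I compute the mouth's position from here.

```bash
python3 - <<'E'
from h import *
P=vision.camera_params('wrist')
print(ray(P,253,206.5,.032), ray(P,150+752/4,160+407/4,.032),ray(P,150+398/4,160+330/4,.127-.036))
go(*ray(P,253,206.5,.032)[:2],.056)
E
```

```text
[0.59615069 0.04477383 0.032     ] [ 0.66305122 -0.00187209  0.032     ] [0.59348413 0.0465767  0.091     ]
t 6.38 at [0.594  0.0454 0.1275] yaw_y -0.03 tilt [-1.6e-03 -2.0e-04 -1.0e+00] d_tool cm [-0.06  0.22  7.15]
```

Emit:
arm_command:
  targets: [0,0.2,0,0,0,0,0,0,2.5,0,0,0,0,0,2.5,0,0,0,0,0,1,0,0,0,0,0,1.1,0,0,0,0,0,0,0,0,0,0,0,0,0,0,0]

```text
clock: 6.97
tool_pos: [0.5969, 0.0459, 0.0577]
tcp_rot: [0.0, 0.707, 0.707, 0.0]
ft_force: [0.1, -0.1, -0.2]
opening: 0.216
grasp_force: 29.7
```

Emit:
arm_command:
  targets: [0,0,0,0,0,0,0,0,0,0,0,0,0,0,0,0,0,0,0,0,0,0,0,0]
  hand: 145

```text
clock: 7.3
tool_pos: [0.5969, 0.0461, 0.058]
tcp_rot: [0.0, 0.707, 0.707, 0.0]
ft_force: [0.2, 0.7, -0.9]
opening: 0.433
grasp_force: 0.0
```

Emit:
arm_command:
  targets: [0,0,-2,0,0,0,0,0,-3,0,0,0,0,0,-3,0,0,0,0,0,-3,0,0,0,0,0,0,0,0,0,0,0,0,0,0,0]

```text
clock: 7.8
tool_pos: [0.5973, 0.0462, 0.1693]
tcp_rot: [0.001, 0.707, 0.707, 0.001]
ft_force: [-0.4, -0.2, 0.0]
opening: 0.431
grasp_force: 0.0
```

```bash
python3 - <<'E'
from h import *
save('wrist','j.png',(120,20,400,230),2.5)
P=vision.camera_params('wrist');print(proj(P,(.596,.0452,.048)))
go(.5526,-.24,.036)
E
```

```text
(np.float64(248.86542683787414), np.float64(195.85909955571188))
t 7.85 at [0.5966 0.0461 0.1676] yaw_y 0.0 tilt [ 8.e-04  0.e+00 -1.e+00] d_tool cm [-28.61  -4.42  13.15]
```

View pics/j.png

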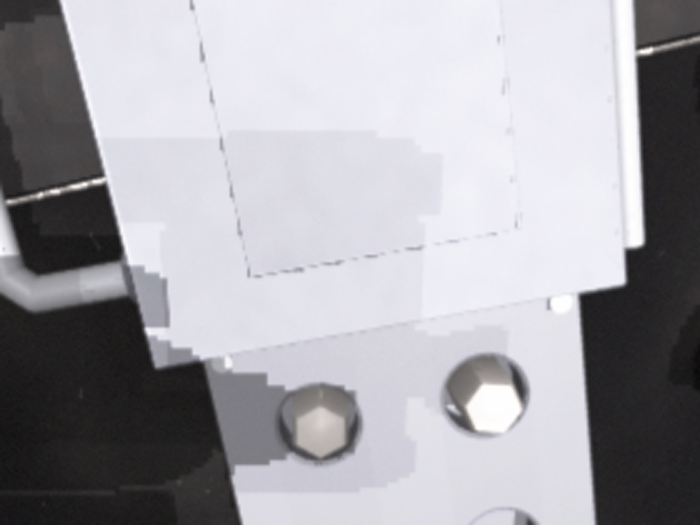

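Nut a stands seated in pocket 1, crop (321,422), at the same height and size as the parked nut at (487,395). Now nut b, turning 20° to its flats.

Emit:
arm_command:
  targets: [-3.18,-0.49,0.3,0,0,0,-3.18,-0.49,0.3,0,0,0,-3.18,-0.49,0.3,0,0,0,-3.18,-0.49,0.5,0,0,0,-3.18,-0.49,0.5,0,0,0,-3.18,-0.49,0.5,0,0,0,-3.18,-0.49,0.5,0,0,0,-3.18,-0.49,0.5,0,0,0,-3.18,-0.49,0.5,0,0,0,0,0,1.4,0,0,-0.117,0,0,1.4,0,0,-0.117,0,0,1.4,0,0,-0.117,0,0,0,0,0,0,0,0,0,0,0,0,0,0,0,0,0,0]
  hand: 115

```text
clock: 9.1
tool_pos: [0.5527, -0.24, 0.0865]
tcp_rot: [-0.0, 0.574, 0.819, -0.0]
ft_force: [-0.9, -0.4, 0.1]
opening: 0.549
grasp_force: 0.0
```

```bash
python3 - <<'E'
from h import *
go(.5526,-.24,.036); print(manip.get_state()['opening'])
E
```

```text
t 9.1 at [ 0.5527 -0.24    0.0865] yaw_y 19.9 tilt [-1.e-04  1.e-04 -1.e+00] d_tool cm [ 0.   -0.01  5.05]
0.54898360766868
```

Emit:
arm_command:
  targets: [0,0,2.5,0,0,0,0,0,2.55,0,0,0,0,0,0,0,0,0,0,0,0,0,0,0]

```text
clock: 9.43
tool_pos: [0.5524, -0.2399, 0.0359]
tcp_rot: [-0.001, 0.573, 0.819, -0.0]
ft_force: [0.1, -0.5, 0.4]
opening: 0.547
grasp_force: 0.0
```

Emit:
arm_command:
  targets: [0,0,0,0,0,0,0,0,0,0,0,0,0,0,0,0,0,0,0,0,0,0,0,0,0,0,0,0,0,0,0,0,0,0,0,0,0,0,0,0,0,0]
  hand: 255

```text
clock: 10.02
tool_pos: [0.5534, -0.2405, 0.0378]
tcp_rot: [0.001, 0.573, 0.82, 0.0]
ft_force: [-0.1, 0.3, 6.8]
opening: 0.217
grasp_force: 29.3
```

Emit:
arm_command:
  targets: [0,0,-2.5,0,0,0,0,0,-3,0,0,0,0,0,-3,0,0,0,2.81,1.82,0,0,0,0,2.81,1.82,0,0,0,0,2.81,1.82,0,0,0,0,2.81,1.82,0,0,0,0,2.81,1.82,0,0,0,0,2.81,1.82,0,0,0,0,2.81,1.82,0,0,0,0,0,0,0,0,0,0,0,0,0,0,0,0,0,0,0,0,0,0]

```text
clock: 11.1
tool_pos: [0.6046, -0.0119, 0.1215]
tcp_rot: [0.0, 0.573, 0.82, 0.0]
ft_force: [0.4, 0.2, -0.7]
opening: 0.214
grasp_force: 29.8
```

```bash
python3 - <<'E'
from h import *
go(.6055,-.0118,.057); print(manip.get_state()['opening'])
E
```

```text
t 11.1 at [ 0.6046 -0.0119  0.1215] yaw_y 20.12 tilt [ 8.e-04 -2.e-04 -1.e+00] d_tool cm [-0.02  0.08  6.45]
0.2142887539615676
```

Emit:
arm_command:
  targets: [0,0.08,2,0,0,0,0,0,2.3,0,0,0,0,0,1,0,0,0,0,0,1.1,0,0,0,0,0,0,0,0,0,0,0,0,0,0,0]

```text
clock: 11.6
tool_pos: [0.6055, -0.0118, 0.0571]
tcp_rot: [0.0, 0.573, 0.82, -0.0]
ft_force: [-0.2, 0.2, -0.4]
opening: 0.218
grasp_force: 29.8
```

Emit:
arm_command:
  targets: [0,0,0,0,0,0,0,0,0,0,0,0,0,0,0,0,0,0,0,0,0,0,0,0]
  hand: 145

```text
clock: 11.93
tool_pos: [0.6055, -0.0113, 0.0574]
tcp_rot: [0.0, 0.573, 0.82, 0.0]
ft_force: [-0.9, 0.1, 0.4]
opening: 0.432
grasp_force: 0.0
```

Emit:
arm_command:
  targets: [0,0,-2,0,0,0,0,0,-3,0,0,0,0,0,-3,0,0,0,0,0,-3,0,0,0,0,0,0,0,0,0,0,0,0,0,0,0]

```text
clock: 12.43
tool_pos: [0.6059, -0.0113, 0.1687]
tcp_rot: [0.002, 0.573, 0.82, 0.001]
ft_force: [-0.7, -0.4, -1.0]
opening: 0.431
grasp_force: 0.0
```

```bash
python3 - <<'E'
from h import *
im=save('wrist','k.png')
P=vision.camera_params('wrist');
import pickle;pickle.dump(P,open('Pk.pkl','wb'))
for x,y in((.596,.0452),(.6055,-.0118),(.653,.0552)):
    u,v=map(int,proj(P,(x,y,.046)));s=im[v-16:v+17,u-16:u+17].mean(2);print(u,v);print(s[::3,::3].astype(int))
go(.6331,-.2332,.036)
E
```

```text
263 124
[[199 144 105 118 124 130 136 146 137 180 223]
 [150 129 108 160 172 212 241 230 138 114 199]
 [133 114 118 249 252 253 253 253 203 117 144]
 [132 102 150 250 253 253 254 253 252 184  99]
 [129 109 226 250 252 254 254 254 253 249  90]
 [149 124 248 251 252 254 254 253 253 207  82]
 [216 137 206 250 251 253 253 253 252 126 108]
 [183 220 201 229 250 251 252 252 241  70 140]
 [103 190 215 161 245 243 219 180 119 110 202]
 [180  94  86 117 124 115  92  72 103 175 222]
 [218 190 150  93  79  79  98 148 188 220 221]]
249 195
[[124 107 119 123 127 132 124 117 114 120 117]
 [104 113 127 134 146 182 140 126 120 127 115]
 [110 109 150 187 201 211 202 155 132 126 106]
 [ 90 138 183 195 201 215 206 196 166 125  72]
 [ 95 110 184 191 196 202 193 186 156 104  70]
 [142 111 192 187 197 194 253 252 199  67  94]
 [180  87 231 248 251 251 252 252 179  72 142]
 [208 171  88 158 249 250 231 124  76 147 205]
 [208 206 179 147 108  98  96 131 162 204 210]
 [208 209 208 204 195 189 192 203 210 209 210]
 [207 207 208 209 208 209 209 209 210 210 210]]
337 137
[[120 107 114 134 158 136  67 119 204 233 233]
 [109 114 120 127 145 151 129  58 133 227 233]
 [116 121 131 146 246 253 219 142  77 174 233]
 [123 137 183 253 254 254 254 254 187 158 232]
 [110 182 254 254 254 254 254 254 237 156 230]
 [106 171 253 254 254 254 254 254 238 150 230]
 [107 167 253 254 254 254 254 254 243 187 229]
 [106 161 253 254 254 254 254 254 224 228 229]
 [130 136 229 253 253 254 253 177 206 230 229]
 [ 82  76  78 122 225 237 128 205 232 229 229]
 [183 156 133 130 159 181 225 232 232 229 229]]
t 12.48 at [ 0.6053 -0.0113  0.167 ] yaw_y 20.11 tilt [ 7.e-04 -0.e+00 -1.e+00] d_tool cm [-21.79  -5.03  13.11]
```

All three pockets show hexagon tops of matching size at the predicted spot, so nut b is seated. On to nut c.

Emit:
arm_command:
  targets: [-3.11,-0.72,0.3,0,0,0,-3.11,-0.72,0.3,0,0,0,-3.11,-0.72,0.3,0,0,0,-3.11,-0.72,0.5,0,0,0,-3.11,-0.72,0.5,0,0,0,-3.11,-0.72,0.5,0,0,0,-3.11,-0.72,0.5,0,0,0,0,0,1,0,0,0.105,0,0,1,0,0,0.105,0,0,1,0,0,0.105,0,0,1,0,0,0.105,0,0,1,0,0,0.105,0,0,0,0,0,0,0,0,0,0,0,0,0,0,0,0,0,0]
  hand: 115

```text
clock: 13.73
tool_pos: [0.6328, -0.233, 0.0877]
tcp_rot: [-0.0, 0.765, 0.644, -0.0]
ft_force: [-0.3, 0.0, -0.8]
opening: 0.548
grasp_force: 0.0
```

```bash
python3 - <<'E'
from h import *
go(.6331,-.2332,.036); print(manip.get_state()['opening'])
E
```

```text
t 13.73 at [ 0.6328 -0.233   0.0877] yaw_y -9.77 tilt [-4.e-04  1.e-04 -1.e+00] d_tool cm [-0.01  0.03  5.17]
0.5482615006022779
```

Emit:
arm_command:
  targets: [0,0,2.5,0,0,0,0,0,2.6,0,0,0,0,0,0,0,0,0,0,0,0,0,0,0]

```text
clock: 14.07
tool_pos: [0.6325, -0.2329, 0.0365]
tcp_rot: [-0.001, 0.765, 0.644, -0.0]
ft_force: [0.6, -0.4, 0.4]
opening: 0.547
grasp_force: 0.0
```

Emit:
arm_command:
  targets: [0,0,0,0,0,0,0,0,0,0,0,0,0,0,0,0,0,0,0,0,0,0,0,0,0,0,0,0,0,0,0,0,0,0,0,0,0,0,0,0,0,0]
  hand: 255

```text
clock: 14.65
tool_pos: [0.6337, -0.2334, 0.0389]
tcp_rot: [0.001, 0.766, 0.643, 0.001]
ft_force: [-0.5, 0.4, 6.8]
opening: 0.214
grasp_force: 30.5
```

Emit:
arm_command:
  targets: [0,0,-2.5,0,0,0,0,0,-3,0,0,0,0,0,-3,0,0,0,3.33,-0.14,0,0,0,0,3.33,-0.14,0,0,0,0,3.33,-0.14,0,0,0,0,3.33,-0.14,0,0,0,0,3.33,-0.14,0,0,0,0,3.33,-0.14,0,0,0,0,3.33,-0.14,0,0,0,0,0,0,0,0,0,0,0,0,0,0,0,0,0,0,0,0,0,0]

```text
clock: 15.73
tool_pos: [0.6636, -0.0022, 0.1223]
tcp_rot: [0.0, 0.766, 0.643, 0.0]
ft_force: [0.1, 0.1, -0.1]
opening: 0.21
grasp_force: 29.5
```

```bash
python3 - <<'E'
from h import *
go(.6628,-.0018,.057); print(manip.get_state()['opening'])
E
```

```text
t 15.73 at [ 0.6636 -0.0022  0.1223] yaw_y -9.95 tilt [ 5.e-04 -2.e-04 -1.e+00] d_tool cm [ 0.03 -0.09  6.53]
0.21034048911790224
```

Emit:
arm_command:
  targets: [0,-0.08,2,0,0,0,0,0,2.3,0,0,0,0,0,1,0,0,0,0,0,1.1,0,0,0,0,0,0,0,0,0,0,0,0,0,0,0]

```text
clock: 16.23
tool_pos: [0.6629, -0.0022, 0.0581]
tcp_rot: [-0.0, 0.766, 0.643, -0.0]
ft_force: [-0.7, 0.3, -0.1]
opening: 0.212
grasp_force: 29.5
```

Emit:
arm_command:
  targets: [0,0,0,0,0,0,0,0,0,0,0,0,0,0,0,0,0,0,0,0,0,0,0,0]
  hand: 145

```text
clock: 16.57
tool_pos: [0.663, -0.0016, 0.0585]
tcp_rot: [0.0, 0.766, 0.643, 0.0]
ft_force: [0.4, 0.5, -0.6]
opening: 0.43
grasp_force: 0.0
```

Emit:
arm_command:
  targets: [0,0,-2,0,0,0,0,0,-3,0,0,0,0,0,-3,0,0,-0.1145,0,0,-3,0,0,-0.1145,0,0,0,0,0,-0.1145,0,0,0,0,0,0,0,0,0,0,0,0]

```text
clock: 17.15
tool_pos: [0.6625, -0.0016, 0.1674]
tcp_rot: [-0.0, 0.646, 0.763, -0.0]
ft_force: [-0.0, -0.5, -0.6]
opening: 0.436
grasp_force: 0.0
```

```bash
python3 - <<'E'
from h import *
im=save('wrist','l.png')
P=vision.camera_params('wrist')
for x,y in((.6628,-.0018),):
    u,v=map(int,proj(P,(x,y,.046)));s=im[v-16:v+17,u-16:u+17].mean(2);print(u,v);print(s[::3,::3].astype(int))
go(.5018,.136,.072)
E
```

```text
250 194
[[127 107  96 121 121 122 122 117 100 109 127]
 [118 115 106 128 129 130 132 125 109  99 111]
 [101 103 113 146 166 173 184 155 118 109 123]
 [ 86 111 121 188 198 199 201 195 133 114 108]
 [ 82 102 141 189 199 203 205 197 183 125  66]
 [100 100 178 185 192 195 192 187 183  97  66]
 [134  84 147 180 184 186 184 182 168  67  91]
 [205 166  80 161 177 178 178 177 120  82 160]
 [204 201 170 110 215 199 158 108 115 163 205]
 [205 204 204 191 165 162 161 168 197 206 206]
 [204 205 205 204 205 204 205 206 206 206 207]]
t 17.2 at [ 0.6623 -0.0016  0.1667] yaw_y 9.48 tilt [-1.7e-03  1.0e-04 -1.0e+00] d_tool cm [ 16.21 -13.55   9.5 ]
```

Nut c is seated in pocket 4. On to the bar, with the fingers partly open (30 mm).

Emit:
arm_command:
  targets: [2.7,-2.26,0.2,0,0,0,2.7,-2.26,0.2,0,0,0,2.7,-2.26,0.2,0,0,0,2.7,-2.26,0.2,0,0,0,2.7,-2.26,0.4,0,0,0,2.7,-2.26,0.6,0,0,0,0,0,0,0,0,0,0,0,0,0,0,0,0,0,0,0,0,0]
  hand: 165

```text
clock: 17.95
tool_pos: [0.502, 0.135, 0.1494]
tcp_rot: [-0.0, 0.645, 0.764, -0.0]
ft_force: [-0.2, 0.2, 0.3]
opening: 0.353
grasp_force: 0.0
```

```bash
python3 - <<'E'
from h import *
a=save('wrist','m.png',None,1.5625)
P=vision.camera_params('wrist');print(np.array(proj(P,(.5018,.136,.064)))*1.5625,np.array(proj(P,(.5018-.0071,.136+.0414,.064)))*1.5625)
import pickle;pickle.dump(P,open('Pm.pkl','wb'))
go(.5018,.136,.072);print(manip.get_state()['opening'])
E
```

```text
[389.9259186  326.96593711] [389.74484666 234.90026668]
t 18.0 at [0.5023 0.1347 0.1495] yaw_y 9.59 tilt [-3.e-04 -1.e-04 -1.e+00] d_tool cm [ 0.14 -0.02  7.75]
0.35081438917905805
```

View pics/m.png

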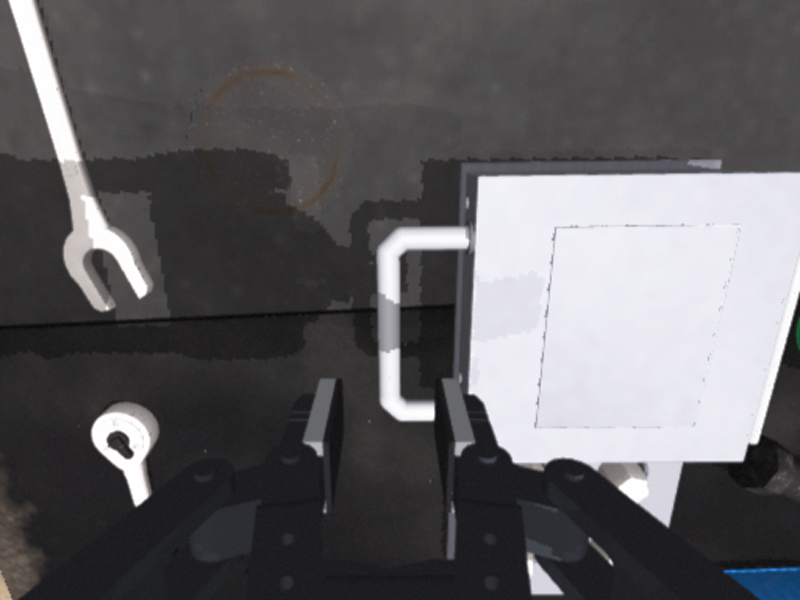

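The bar shows at (390,238)–(390,408), middle (390,323) against (390,327) predicted; the lid edge is near column 472. The fingers straddle the bar with clearance. Descending and gripping.

Emit:
arm_command:
  targets: [0.1,0,2.5,0,0,0,0,0,2.7,0,0,0,0,0,1.5,0,0,0,0,0,1,0,0,0,0,0,0,0,0,0,0,0,0,0,0,0]

```text
clock: 18.5
tool_pos: [0.5021, 0.1358, 0.073]
tcp_rot: [-0.0, 0.645, 0.764, -0.0]
ft_force: [-1.1, -0.1, -0.2]
opening: 0.351
grasp_force: 0.0
```

Emit:
arm_command:
  targets: [0,0,0,0,0,0,0,0,0,0,0,0,0,0,0,0,0,0,0,0,0,0,0,0,0,0,0,0,0,0,0,0,0,0,0,0,0,0,0,0,0,0]
  hand: 255
  grip_force: 30

```text
clock: 19.08
tool_pos: [0.5019, 0.1361, 0.0731]
tcp_rot: [0.0, 0.645, 0.764, 0.0]
ft_force: [-1.5, -2.7, 4.5]
opening: 0.099
grasp_force: 30.0
```

```bash
python3 - <<'E'
from h import *
s=manip.get_state();go(.5018,.136,.072);print(s['opening'],s['ft_force'],s['joint_pos'].round(3))
f=lambda t:np.array([-.174*np.cos(t)-.004*np.sin(t),.174*np.sin(t)-.004*np.cos(t)])*100
T=np.radians(np.arange(0,61,5));A=np.array([f(t) for t in T]);print(np.diff(A,axis=0).round(2).tolist(),A[-1]-A[0])
E
```

```text
t 19.08 at [0.5019 0.1361 0.0731] yaw_y 9.71 tilt [ 8.e-04 -0.e+00 -1.e+00] d_tool cm [-0.01 -0.01  0.11]
0.09948462481227907 [-1.53487045 -2.71268943  4.4636888 ] [ 0.194  0.461  1.765 -0.     0.915  0.025]
[[0.03, 1.52], [0.16, 1.51], [0.29, 1.49], [0.42, 1.46], [0.55, 1.42], [0.67, 1.36], [0.79, 1.3], [0.9, 1.23], [1.0, 1.14], [1.1, 1.05], [1.18, 0.95], [1.26, 0.85]] [ 8.35358984 15.26884203]
```

Bar gripped (opening about 9 mm). Swinging the lid open along the arc, in two halves.

Emit:
arm_command:
  targets: [0,0.01,-0.76,0,0,0,0,0.02,-0.76,0,0,0,0,0.07,-0.76,0,0,0,0,0.09,-0.75,0,0,0,0,0.13,-0.75,0,0,0,0,0.16,-0.74,0,0,0,0,0.19,-0.73,0,0,0,0,0.23,-0.73,0,0,0,0,0.26,-0.71,0,0,0,0,0.29,-0.71,0,0,0,0,0.32,-0.69,0,0,0,0,0.35,-0.67,0,0,0,0,0,0,0,0,0]

```text
clock: 20.17
tool_pos: [0.5217, 0.1397, 0.1618]
tcp_rot: [-0.001, 0.645, 0.764, -0.001]
ft_force: [-16.1, -4.8, 5.2]
opening: 0.102
grasp_force: 29.8
```

Emit:
arm_command:
  targets: [0,0.38,-0.66,0,0,0,0,0.41,-0.64,0,0,0,0,0.44,-0.62,0,0,0,0,0.46,-0.61,0,0,0,0,0.49,-0.58,0,0,0,0,0.51,-0.56,0,0,0,0,0.54,-0.54,0,0,0,0,0.56,-0.51,0,0,0,0,0.58,-0.49,0,0,0,0,0.6,-0.46,0,0,0,0,0.62,-0.44,0,0,0,0,0.64,-0.41,0,0,0,0,0,0,0,0,0,0,0,0,0,0,0,0,0,0,0,0,0]

```text
clock: 21.42
tool_pos: [0.5837, 0.1508, 0.229]
tcp_rot: [0.0, 0.645, 0.765, 0.001]
ft_force: [-15.9, -2.8, 21.8]
opening: 0.101
grasp_force: 31.5
```

```bash
python3 - <<'E'
from h import *
s=manip.get_state();print(s['tool_pos']-[.5019,.1361,.0731],s['opening'],s['grasp_force'],s['ft_force'],s['clock'])
b=vision.grab_frame('side');P=vision.camera_params('side')
cv2.imwrite('pics/n.png',cv2.resize(b,(800,600)))
# mean brightness where the open lid panel (outer face/free edge) and the shut lid should be; compare with start picture
a=cv2.imread('pics/raw_side.png')
xc=np.array([.9857,.1685,0]);yc=np.array([-.1685,.9857,0]);H=np.array([.6731,.1667,.068])
for th in (0,50,55,60,65,70):
    t=np.radians(th);d=-np.cos(t)*xc+np.array([0,0,np.sin(t)])
    for w in (.066,):
        L=[proj(P,H+w*yc+d*r) for r in (.136,.07)]
        print(th,np.round(L,1).tolist())
E
```

```text
[0.08178446 0.01473279 0.15589921] 0.10076573113376462 31.518176794052124 [-15.93947878  -2.76066884  21.79607439] 21.4167
0 [[200.5, 266.6], [160.8, 263.5]]
50 [[164.2, 203.1], [141.9, 232.2]]
55 [[157.7, 198.3], [138.7, 229.8]]
60 [[150.9, 194.0], [135.3, 227.7]]
65 [[143.8, 190.2], [131.8, 225.8]]
70 [[136.5, 187.0], [128.2, 224.3]]
```

The force is a 27 N radial preload, so I relax it by about 2 mm outward, then check the lid angle in the side image by its outline.

Emit:
arm_command:
  targets: [0,-0.1,-0.18,0,0,0,0,0,0,0,0,0,0,0,0,0,0,0,0,0,0,0,0,0,0,0,0,0,0,0]

```text
clock: 21.88
tool_pos: [0.5827, 0.1506, 0.2285]
tcp_rot: [-0.0, 0.645, 0.765, 0.0]
ft_force: [-7.5, 1.0, 7.5]
opening: 0.1
grasp_force: 31.0
```

```bash
python3 - <<'E'
from h import *
s=manip.get_state();print(s['tool_pos']-[.5019,.1361,.0731],s['opening'],s['grasp_force'],s['ft_force'],abs(s['joint_vel']).max(),s['clock'])
xc=np.array([.9857,.1685,0]);yc=np.array([-.1685,.9857,0]);H=np.array([.6731,.1667,.068])
P=vision.camera_params('side');g=cv2.GaussianBlur(cv2.cvtColor(vision.grab_frame('side'),cv2.COLOR_BGR2GRAY),(0,0),1).astype(float)
G=np.hypot(cv2.Sobel(g,6,1,0),cv2.Sobel(g,6,0,1))
for th in range(40,82,3):
    t=np.radians(th);d=-np.cos(t)*xc+np.array([0,0,np.sin(t)])
    pts=[proj(P,H+.069*yc+d*r) for r in np.linspace(.03,.136,25)]
    pt2=[proj(P,H+w*yc+d*.138) for w in np.linspace(.03,.067,15)]
    f=lambda L:np.mean([G[int(round(v)),int(round(u))] for u,v in L]).round(1)
    print(th,f(pts),f(pt2))
E
```

```text
[0.08079304 0.01452962 0.155429  ] 0.09954256609171382 31.041246950626373 [-7.52139325  1.00567281  7.49776513] 0.0014092330858980896 21.8833
40 57.5 8.0
43 38.3 17.8
46 62.3 65.0
49 25.2 45.4
52 35.2 24.9
55 36.6 165.1
58 31.3 75.9
61 99.0 119.2
64 53.6 59.1
67 43.9 33.9
70 33.7 2.7
73 52.6 4.4
76 38.2 37.1
79 47.4 39.7
```

The lid's side edge peaks at about 61°, which matches the tool geometry (about 60°). The force is now low and the arm is still, so I hand in.

```bash
python3 -c "
from bench import manip
print(manip.close_job())"
```

```text
the job is handed in; nothing more can be done
None
```

The job is handed in: nuts a, b and c sit in pockets 1, 2 and 4, the parked nut was left in pocket 3, and the gripper is still holding the key box lid open at about 60°; the hand-in returned no verdict.

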